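# Set the dose stop of a bench piston filler, screw play taken up

### The arm

A 6-joint arm with a two-finger parallel gripper is mounted at the origin on the work surface. World frame = base frame: x ahead of the robot, y to its left, z up, the work surface at z = 0. Lengths are in mm, angles in rad, forces in N, time in s.
With the tool pointing down it reaches from about 400 to 925 mm from the base axis. Payload 12.5 kg.
Tool frame: the origin (TCP) lies on the centre line of the jaws, within the pads' length; the fingertips stand 8 mm ahead of it and the grasp point (between the pads) lies 11 mm behind it; z points along the fingers, x is the direction in which the jaws open and shut, and the axes are right-handed (so a half turn about z gives the same grasp; the last joint's range is limited). The gripper opens to 95 mm and grips with 3 to 60 N. Pads are 20 mm wide; open, the fingers measure 119 mm over their backs; the gripper's body (75 mm by 180 mm) begins 59 mm behind the grasp point.
Start: joints at [1.068, 0.491, 1.559, -0, 1.092, -0.106], TCP at [241.528, 576.463, 222.661] pointing down, gripper open.
Joint ranges: [-3.1, 3.1], [-0.84, 2.19], [0.05, 2.79], [-1.13, 4.28], [0.06, 2.93], [-2.69, 2.69]. Speed limits (rad/s): [2.22, 2.22, 2.79, 3.14, 3.14, 3.14].

### API

Orientations are given as [roll, pitch, yaw] about the fixed x, y, z axes, in that order (R = Rz(yaw) Ry(pitch) Rx(roll)).
In Python, from cell import env gives the robot as it stands. The module is installed in compiled form; this text tells all that it offers.
- The arm moves only by the tool send_rows, never from a script. Its argument "moves" is a list that holds one entry, the list of rows, each a list of 6 numbers: the shift along the tool's x, y, z as a fraction of full scale, then the turn, a rotation vector about the tool's x, y, z as a fraction of full scale. A call has 1 to 12 rows; each row is the pose to reach, as a shift and turn from the pose commanded when the call began, along the tool's axes at that moment; what a row does not reach only later rows make up. Full scale, the value 1, is 0.3 m for a shift and 90 degrees for a turn. A row lasts 1/12 s, in which the tool goes at most 41.7 mm and 7.16 degrees, less where a joint would pass 70% of its speed; a pose out of reach is approached as far as the arm can. A call with a number of a shift or a turn outside -1 to 1 is refused whole. A call with a gripper value outside its range is refused whole. "grip" is the gripper's target within -1 to 1 (shut at 1, half-way at 0, fully open at -1), set as the call begins (left out, the last holds). The fingers move at their own pace and stop on an object; the grip force is fixed at half the most. Time passes only in rows, so rows that repeat a pose let the fingers close. It gives the time, the measured TCP pose, the force and the opening at its end, in the units of the state.
- env.state(): the state, without advancing time (a new reading comes with each control period).
- env.read_camera(name): name is "side" or "top" or "wrist"; returns a dict with "image" (480x640x3 uint8, red, green, blue), "mtx" (3x3 intrinsics, pixels), "T" (4x4, takes a point from camera to world coordinates); the wrist camera has in their place "mount" (4x4, takes a point from camera to tool coordinates, whose origin is the TCP and whose axes are the tool frame's). Camera axes: x right, y up, looking along -z (the intrinsics and any distortion apply to the point x, -y, -z); pixel columns grow to the right and rows downward; lengths in mm; the calibration is good to about 2 mm. The wrist camera is an equidistant fisheye: a pixel r from the principal point sees the ray r / f radians off the axis. A picture is of the moment at which its call begins: read the wrist's pose just before it. There is no depth.
- env.job_done(): hands the job in, once; it reports no verdict.
Trained networks look in the newest picture that a camera, given by its name, has taken for a name from the list of things; names that differ only in an ending like _2 or _b are one class to them, and where a whole thing is asked for, a point or a joint stands for the part that bears it (a point fixed in the world has none). Each returns a list of dicts, best first, with "confidence" (0 to 1); they miss things now and then, are a little off and sometimes report something else, mostly with a low value. They report only what shows in the picture. A call takes as long as a camera call.
- env.look_for(camera, thing): "xy" ([column, row] in pixels, amid what is visible of it).
- env.outline_of(camera, thing): "region" (480x640 bool, what is visible of it) and "xy" ([column, row] in pixels, amid what is visible of it).
The state is a dict: "t": time; "joints": joint angles; "qvel": joint speeds; "tau": joint torques, N m; "eef_pos": TCP position; "tcp_rot": TCP orientation; "ft_force": force on the tool from outside, world axes, zero at the start; "moment": the same for the moment, N m; "opening": opening from 0.0 (shut) to 1.0 (fully open).
Only numpy, scipy, OpenCV 4.12 (cv2) and the standard library are available. Lean on these libraries where they do the work, as an engineer would, in place of code of your own. Each camera call takes 0.05 s, during which the arm holds its last target. There are 200 camera calls.

### The job

Set the bench piston filler to the new, larger dose: with the cranked handwheel wind the dose stop outwards until it is clearly past the index clip, then back inwards until its pointer stands at the clip's tip, so that the play of the screw is taken up against the piston's push (if it comes too far in, go out again). Then draw the piston back by its upright handle until it bears on the stop's bumper, hold a steady pull of 8 to 16 N on it for half a second, and let go, leaving the piston there and the pointer still at the clip. Leave the clip and everything else on the bench as they stand.

Things in the scene. Friction and masses are not known exactly. Their poses are not given: they have to be found in the camera images.
- filler: Steel bench piston filler, 500 x 150 mm, fixed. Origin on the bench; its y runs along the piston rod: -y 'inwards' to the dosing cylinder and funnel hopper, +y 'outwards' to gearbox and handwheel; z up. Numbers below are in this frame. Cylinder end plate 151 mm high, its outer face at y = -111 mm; hopper 313 mm high, 124 mm wide at y = -293 mm; guide rods 82 mm high.
- wheel_axis (a point): On the handwheel's upright axis (y = 150), 160 mm up. Wheel 96 mm in diameter, top 134, hub 142 mm up. Clockwise from above moves the dose stop outwards, 24 mm a turn. Stays as left: friction 0.11 N m, 3 N at the crank; slips if the stop is pushed with over 28 N. Screw end play 4 mm: on reversal it turns 1/6 turn before the stop follows; in the play 2 N shifts the stop.
- crank_handle (a point): Middle (half-way up) of the black crank handle standing on the wheel, 36 mm from its axis: round, 21 mm in diameter, 46 mm high (137 to 183 mm above the bench). It revolves freely on its own pin, so it can be led round with the gripper's yaw unchanged.
- pointer (a point): Tip of the dose stop's pointer, a flat 12 mm wide steel arm with a pointed end, reaching from the stop towards +x to the edge of the scale bar, 123 mm above the bench. The stop is a steel block on the guide rods, 40 mm wide, 130 mm high, 20 mm long in y, with the pointer at mid-length; it moves only along y. At the start the pointer is 10 to 42 mm further in (-y) than the clip.
- clip_tip (a point): Tip of the index clip, a small dark steel rider (16 mm wide, 25 mm long, with a thumb screw) on the scale bar (118 mm high, x = 64 to 88 mm); its point looks to -x, to the pointer, and marks the wanted dose. At the setting both tips have the same y, 2 mm apart in x.
- draw_handle (a point): Middle (half-way up) of the piston's round black upright draw handle, 22 mm thick, 50 mm high (141 to 191 mm above the bench), on a crosshead 24 mm long. Slides along y from y = -67 mm with 3 N drag; stays as left. It meets the stop's rubber-tipped bumper screw, which stands out 8 to 28 mm (not measured, feel for it): then this point is 30 to 50 mm further in than the pointer.
- bottle_spout: Open brown bottle, 44 mm in diameter, 84 mm high, standing under the filler's spout; leave it. Origin at its underside.
- bottle_brown: Open brown bottle, 46 mm in diameter, 92 mm high, left of the filler; leave it. Origin at its underside.
- bottle_black: Black bottle with white cap, 48 mm in diameter, 133 mm high; leave it. Origin at its underside.
- vial_a: Small dark vial with white cap, 23 mm in diameter, 54 mm high, in front of the filler; leave it. Origin at its underside.
- vial_b: Another such vial in front of the filler; leave it.
- vial_c: Another such vial behind the filler; leave it.
- beaker: Glass beaker, 104 mm wide, 130 mm high; leave it. Origin at its underside.

How it is judged:
By the outcome, as a careful person would: the job done as asked, in the order asked, and still so for the second after the job is handed in, with the robot touching nothing.
It also fails if it takes over 70 s, if anything falls off the work surface, if the arm or the gripper's body presses on something with over 40 N, if the wrist force passes 120 N, or if a joint passes its speed limit or range.

## Working session

There is one attempt and no reset: what is moved stays moved. The work goes in short steps, Python scripts to look and compute and a tool call to move; the robot and the scene stay as the last step left them, time stands still between calls to the robot, and variables do not carry over. Pictures are saved under pics/ and viewed, about 8 in all and at most 12, crops included, and the job is handed in when it is done.

Besides the shell and the picture viewer there is one more tool, called after "Call:" as name(argument=value, ...), one argument or row to a line, values as JSON. send_rows: Moves the arm, as the interface text tells. Its arguments: {"type":"object","properties":{"moves":{"type":"array","items":{"type":"array","items":{"type":"array","items":{"type":"number"}}}},"grip":{"type":"number"}},"required":["moves"]}

```bash
mkdir -p pics
cat > h.py <<'E'
from cell import env
import numpy as np, cv2
def snap(c,fn=None):
    r=env.read_camera(c)
    if fn: cv2.imwrite('pics/'+fn,cv2.cvtColor(r['image'],cv2.COLOR_RGB2BGR))
    return r
def ray(r,px):
    K=r['mtx'];T=np.array(r['T'])
    x=(px[0]-K[0][2])/K[0][0];y=(px[1]-K[1][2])/K[1][1]
    d=T[:3,:3]@np.array([x,-y,-1.]);return T[:3,3],d/np.linalg.norm(d)
def atz(r,px,z):
    o,d=ray(r,px);return o+d*(z-o[2])/d[2]
def tri(a,b):
    (o1,d1),(o2,d2)=a,b
    A=np.stack([d1,-d2],1);s=np.linalg.lstsq(A,o2-o1,rcond=None)[0]
    p=o1+s[0]*d1;q=o2+s[1]*d2;return (p+q)/2,np.linalg.norm(p-q)
E
python3 - <<'E'
from h import *
print(env.state())
R={c:snap(c,c+'0.png') for c in('top','side')}
for c in R: print(c,{k:v for k,v in R[c].items() if k!='image'})
for n,z in [('wheel_axis',134),('crank_handle',160),('pointer',123),('clip_tip',123),('draw_handle',166)]:
    f={c:env.look_for(c,n)[:2] for c in R}
    print(n,f)
    for c in R:
        if f[c]: print(c,atz(R[c],f[c][0]['xy'],z).round(1))
    if all(f.values()): print(tri(*[ray(R[c],f[c][0]['xy']) for c in R]))
E
```

```text
{'t': 0.0, 'joints': array([ 1.06837759e+00,  4.91536090e-01,  1.55940550e+00, -2.45112545e-05,
        1.09170616e+00, -1.05611241e-01]), 'qvel': array([-0.00048023,  0.00046406, -0.00119112,  0.00052405, -0.00218818,
       -0.00016504]), 'tau': array([-1.84202079e-03, -6.12638640e+01, -2.58174402e+01,  6.91131852e-02,
        4.82788263e-02, -1.16232823e-04]), 'eef_pos': array([241.4334386 , 576.25024705, 222.09146188]), 'tcp_rot': array([-3.14150305e+00,  1.05150862e-03,  1.17400019e+00]), 'ft_force': array([-0.1514234 ,  0.45021001, -0.50058893]), 'moment': array([0.00880839, 0.00346105, 0.00297721]), 'opening': 0.9998734388036047}
top {'mtx': array([[444.90787016,   0.        , 322.07456141],
       [  0.        , 444.90787016, 245.13205457],
       [  0.        ,   0.        ,   1.        ]]), 'T': array([[-2.01477005e-02,  9.84012438e-01, -1.76956472e-01,
         3.72624370e+02],
       [-9.99454265e-01, -1.51887182e-02,  2.93338670e-02,
         5.92648789e+01],
       [ 2.61771480e-02,  1.77450910e-01,  9.83781445e-01,
         1.07432557e+03],
       [ 0.00000000e+00,  0.
[... 1036 characters left out ...]
 133.1 160. ]
(array([536.16022484, 122.64995001, 168.20433352]), np.float64(5.943301665189937))
pointer {'top': [{'xy': [343.4, 249.4], 'confidence': 0.84}], 'side': [{'xy': [318.6, 274.0], 'confidence': 0.82}]}
top [533.6 -15.3 123. ]
side [517.5 -43.1 123. ]
(array([528.21114152, -17.48673501, 101.47124766]), np.float64(17.87509500648203))
clip_tip {'top': [], 'side': [{'xy': [352.2, 252.0], 'confidence': 0.58}]}
side [610.4  29.6 123. ]
draw_handle {'top': [{'xy': [375.2, 248.1], 'confidence': 0.58}], 'side': [{'xy': [326.3, 281.8], 'confidence': 0.96}]}
top [528.  -78.2 166. ]
side [ 528.7 -117.2  166. ]
(array([532.82444049, -83.12213849, 133.53999308]), np.float64(1.5051952893913416))
```

Run:
```python
import cv2
a=cv2.imread('pics/top0.png')[160:340,220:500];b=cv2.imread('pics/side0.png')[150:400,180:480]
cv2.imwrite('pics/a.png',cv2.resize(a,None,fx=2.8,fy=2.8,interpolation=cv2.INTER_CUBIC))
cv2.imwrite('pics/b.png',cv2.resize(b,None,fx=2.4,fy=2.4,interpolation=cv2.INTER_CUBIC))
```

```text
(no output)
```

View pics/a.png

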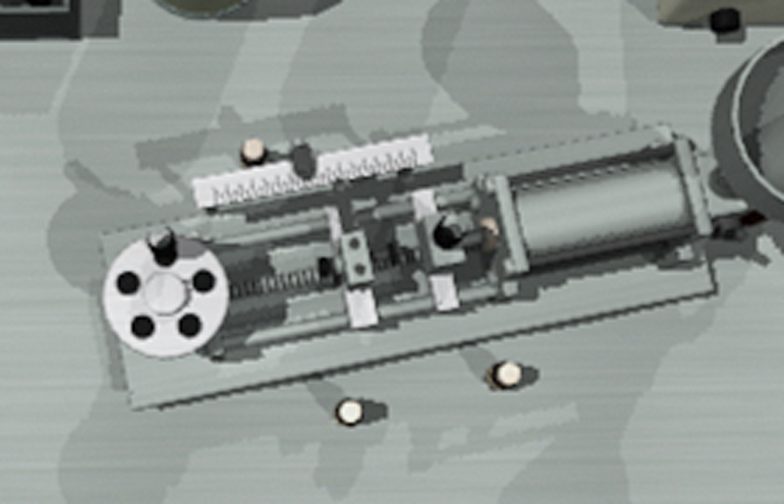

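View pics/b.png

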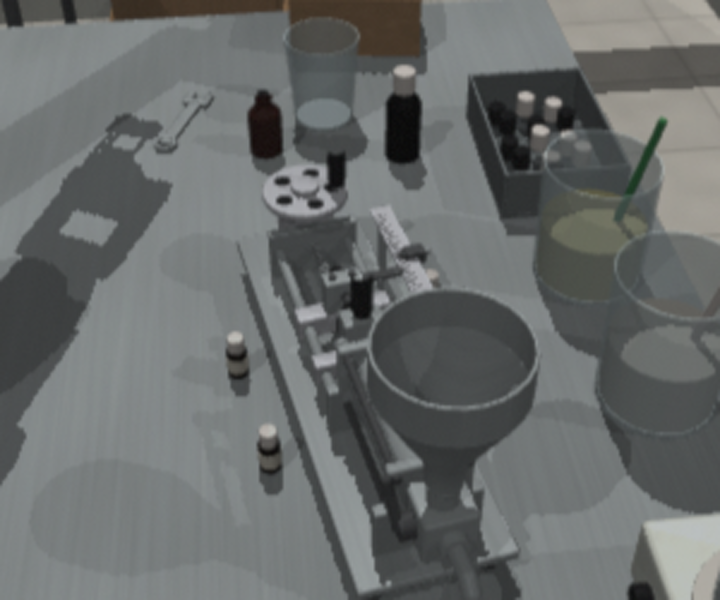

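Run:
```python
from h import *
R={c:snap(c) for c in('top','side')}
t=lambda x,y:(220+x/2.8,160+y/2.8); s=lambda x,y:(180+x/2.4,150+y/2.4)
P={'hub':(t(167,293),s(305,182),142),'crank':(t(162,243),s(337,168),160),'draw':(t(447,233),s(361,296),166),'clip':(t(300,160),s(412,252),123)}
for n,(a,b,z) in P.items():
    print(n,atz(R['top'],a,z).round(1),atz(R['side'],b,z).round(1),tri(ray(R['top'],a),ray(R['side'],b)))
h=atz(R['top'],P['hub'][0],142)[:2];d=atz(R['top'],P['draw'][0],166)[:2]
u=(h-d)/np.linalg.norm(h-d);print('len',np.linalg.norm(h-d),'u',u,'yaw',np.degrees(np.arctan2(-u[0],u[1])))
```

```text
hub [499.9 121.8 142. ] [502.9 129.1 142. ] (array([500.90480591, 121.53240915, 147.30692686]), np.float64(3.390895758081655))
crank [535.  124.2 160. ] [538.9 126.6 160. ] (array([536.74618549, 124.17849113, 161.33599119]), np.float64(3.8883212581661284))
draw [538.2 -87.9 166. ] [541.  -90.5 166. ] (array([539.98828671, -88.26066931, 163.62553753]), np.float64(2.6379196420994733))
clip [606.1  18.5 123. ] [607.3  18.  123. ] (array([606.84232986,  18.4815144 , 122.44728446]), np.float64(1.1730696350789573))
len 213.15073771167047 u [-0.17966391  0.98372805] yaw 10.350184204360831
```

Call:
send_rows(
  moves=[
    [[-0.5,0.74,0,0,0,-0.367],[-0.5,0.74,0,0,0,-0.367],[-0.5,0.74,0,0,0,-0.367],[-0.5,0.74,0,0,0,-0.367],[-0.5,0.74,0,0,0,-0.367],[-0.5,0.74,0,0,0,-0.367],[-0.5,0.74,0,0,0,-0.367],[-0.5,0.74,0,0,0,-0.367],[-0.5,0.74,0,0,0,-0.367],[-0.5,0.74,0,0,0,-0.367]],
  ],
  grip=0.1,
)

```text
t: 1.53
eef_pos: [388.2, 352.7, 222.7]
tcp_rot: [3.141, -0.0, 1.75]
ft_force: [0.2, 0.5, -0.1]
opening: 0.456
```

Call:
send_rows(
  moves=[
    [[-0.839,0.35,0,0,0,0],[-0.839,0.35,0,0,0,0],[-0.839,0.35,0,0,0,0],[-0.839,0.35,0,0,0,0],[-0.839,0.35,0,0,0,0],[-0.839,0.35,0,0,0,0],[-0.839,0.35,0,0,0,0],[-0.839,0.35,0,0,0,0],[-0.839,0.35,0,0,0,0],[-0.839,0.35,0,0,0,0]],
  ],
)

```text
t: 2.37
eef_pos: [536.1, 124.7, 222.4]
tcp_rot: [-3.141, -0.0, 1.752]
ft_force: [0.4, 0.2, -0.7]
opening: 0.451
```

Run:
```python
from h import *
s=env.state();print(s['eef_pos'],s['tcp_rot'])
r=snap('wrist','w1.png');print(r['mtx'],np.array(r['mount']).round(3))
for n in('crank_handle','wheel_axis','pointer','clip_tip','draw_handle'):print(n,env.look_for('wrist',n)[:2])
```

```text
[536.08072789 124.74397662 222.44502093] [-3.14109552e+00 -3.42468083e-04  1.75162913e+00]
[[371.64829954   0.         320.05594941]
 [  0.         371.64829954 237.16692708]
 [  0.           0.           1.        ]] [[ 1.00000e+00 -1.00000e-03 -0.00000e+00 -1.77000e-01]
 [-1.00000e-03 -9.69000e-01 -2.48000e-01 -7.02390e+01]
 [ 0.00000e+00  2.48000e-01 -9.69000e-01 -1.62162e+02]
 [ 0.00000e+00  0.00000e+00  0.00000e+00  1.00000e+00]]
crank_handle [{'xy': [322.8, 247.5], 'confidence': 0.82}]
wheel_axis [{'xy': [203.0, 188.8], 'confidence': 0.96}]
pointer [{'xy': [153.5, 199.2], 'confidence': 0.69}]
clip_tip [{'xy': [202.5, 188.7], 'confidence': 0.36}]
draw_handle [{'xy': [84.3, 203.5], 'confidence': 0.65}]
```

View pics/w1.png

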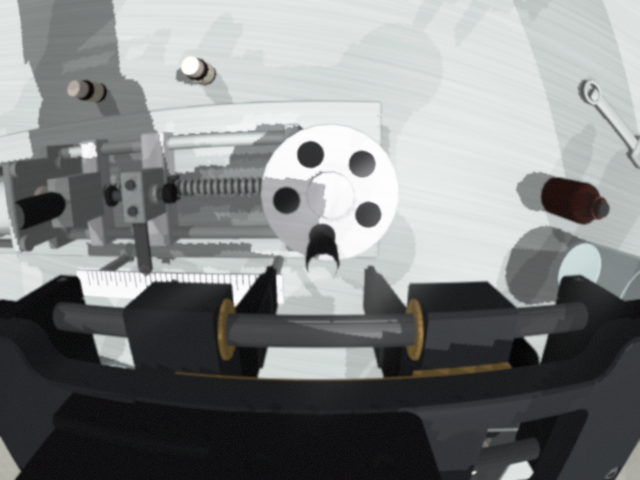

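```bash
cat >> h.py <<'E'
from scipy.spatial.transform import Rotation as Ro
U=np.array([-.178,.984]);V=np.array([.984,.178])
def wray(r,s,px):
    K=r['mtx'];v=np.array([(px[0]-K[0][2])/K[0][0],(px[1]-K[1][2])/K[1][1]]);th=np.linalg.norm(v)
    d=np.array([*(v/th*np.sin(th)),np.cos(th)])*[1,-1,-1]
    M=np.array(r['mount']);R=Ro.from_euler('xyz',s['tcp_rot']).as_matrix()
    return np.array(s['eef_pos'])+R@M[:3,3],R@M[:3,:3]@d
def wz(r,s,px,z):
    o,d=wray(r,s,px);return o+d*(z-o[2])/d[2]
H=np.array([501,123.5])
def fil(p): p=np.array(p)[:2]-H;return np.round([p@V,150+p@U],1)
E
python3 - <<'E'
from h import *
s=env.state();r=snap('wrist')
for n,px,z in[('hub',(333,195),142),('crank',(322.8,247.5),160),('ctop',(322,262),183),('ptr',(145,273),123),('stop',(131,199),130),('drawtop',(19,213),191),('drawbot',(57,206),141)]:
    p=wz(r,s,px,z);print(n,p.round(1),fil(p))
for c in('top','side'):
    R=snap(c)
    for n in('pointer','clip_tip'):
        for f in env.look_for(c,n)[:1]: p=atz(R,f['xy'],123);print(c,n,f,p,fil(p))
E
```

```text
hub [498.8 125.9 142. ] [ -1.8 152.8]
crank [530.3 124.8 160. ] [ 29.  146.1]
ctop [532.4 124.6 183. ] [ 31.1 145.4]
ptr [588.5 -10.6 123. ] [62.2  2.5]
stop [528.1 -22.9 130. ] [0.6 1.1]
drawtop [536.6 -85.5 191. ] [ -2.1 -62. ]
drawbot [541.5 -89.1 141. ] [  2.  -66.4]
top pointer {'xy': [341.9, 252.3], 'confidence': 0.73} [527.27816394 -11.80948443 123.        ] [ 1.8 12.2]
top clip_tip {'xy': [327.0, 218.6], 'confidence': 0.4} [602.81668117  18.87690977 123.        ] [81.6 28.9]
side pointer {'xy': [320.5, 273.7], 'confidence': 0.62} [522.20006219 -42.51038669 123.        ] [ -8.7 -17.1]
side clip_tip {'xy': [354.3, 252.8], 'confidence': 0.55} [615.26458195  25.82323923 123.        ] [95.  33.5]
```

Call:
send_rows(
  moves=[
    [[0,0,0.1,0,0,0],[0,0,0.19,0,0,0],[0,0,0.218,0,0,0],[0,0,0.218,0,0,0],[0,0,0.218,0,0,0]],
  ],
)

```text
t: 3.43
eef_pos: [536.9, 123.4, 157.7]
tcp_rot: [-3.141, -0.0, 1.75]
ft_force: [0.8, 1.0, 0.4]
opening: 0.447
```

Call:
send_rows(
  moves=[
    [[0,0,0,0,0,0],[0,0,0,0,0,0],[0,0,0,0,0,0],[0,0,0,0,0,0],[0,0,0,0,0,0],[0,0,0,0,0,0],[0,0,0,0,0,0],[0,0,0,0,0,0]],
  ],
  grip=1,
)

```text
t: 4.1
eef_pos: [537.0, 123.7, 158.1]
tcp_rot: [3.14, -0.0, 1.751]
ft_force: [-1.1, 2.5, 6.4]
opening: 0.21
```

Run:
```python
from h import *
s=env.state();print(s['eef_pos'],s['ft_force'],s['moment'],s['opening'])
a=snap('wrist','w2.png')
for n in('pointer','clip_tip','wheel_axis'):
  for f in env.look_for('wrist',n)[:2]: p=wz(a,s,f['xy'],134 if n[0]=='w' else 123);print(n,f,p,fil(p))
```

```text
[536.95007795 123.66952769 158.06143224] [-1.07765312  2.47727466  6.3568159 ] [ 0.42644546  0.18800987 -0.00970877] 0.2103209813478354
pointer {'xy': [513.2, 355.0], 'confidence': 0.71} [576.52900584 266.67190532 123.        ] [ 99.8 277.4]
pointer {'xy': [110.2, 211.9], 'confidence': 0.61} [524.91213365  -7.41434622 123.        ] [ 0.2 16.9]
clip_tip {'xy': [149.9, 348.1], 'confidence': 0.91} [613.18888228  22.13121287 123.        ] [92.4 30.3]
wheel_axis {'xy': [215.7, 193.0], 'confidence': 0.72} [501.35003322  62.16266896 134.        ] [-10.6  89.6]
```

View pics/w2.png

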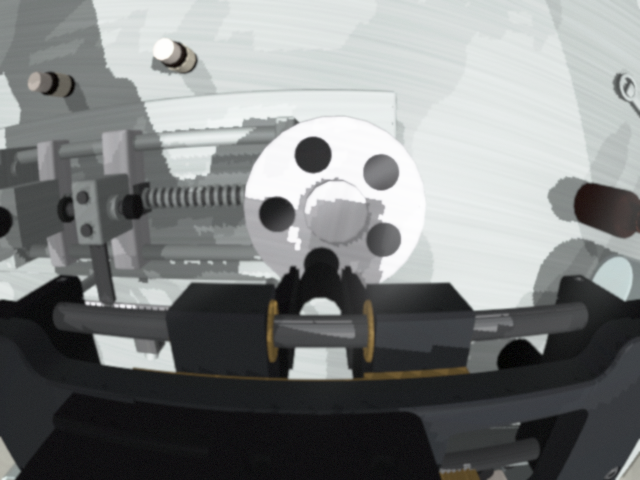

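```bash
cat >> h.py <<'E'
def arc(a0,th,n=12,r=36,corr=(0,0)):
    # clockwise th deg from a0; corr = mm (tool x,y) added to all rows
    a=np.radians(a0-th*np.arange(1,n+1)/n);b=np.radians(a0)
    print([[round(float((r*(np.sin(t)-np.sin(b))+corr[0])/300),4),round(float((r*(np.cos(t)-np.cos(b))+corr[1])/300),4),0,0,0,0] for t in a])
E
python3 -c "
from h import *
arc(-10.6,90)"
```

```text
[[-0.0152, -0.0039, 0, 0, 0, 0], [-0.0298, -0.0097, 0, 0, 0, 0], [-0.0435, -0.0174, 0, 0, 0, 0], [-0.056, -0.0268, 0, 0, 0, 0], [-0.0672, -0.0378, 0, 0, 0, 0], [-0.0769, -0.0502, 0, 0, 0, 0], [-0.0849, -0.0637, 0, 0, 0, 0], [-0.0911, -0.0781, 0, 0, 0, 0], [-0.0953, -0.0932, 0, 0, 0, 0], [-0.0976, -0.1087, 0, 0, 0, 0], [-0.0978, -0.1244, 0, 0, 0, 0], [-0.0959, -0.14, 0, 0, 0, 0]]
```

Call:
send_rows(
  moves=[
    [[-0.0152,-0.0039,0,0,0,0],[-0.0298,-0.0097,0,0,0,0],[-0.0435,-0.0174,0,0,0,0],[-0.056,-0.0268,0,0,0,0],[-0.0672,-0.0378,0,0,0,0],[-0.0769,-0.0502,0,0,0,0],[-0.0849,-0.0637,0,0,0,0],[-0.0911,-0.0781,0,0,0,0],[-0.0953,-0.0932,0,0,0,0],[-0.0976,-0.1087,0,0,0,0],[-0.0978,-0.1244,0,0,0,0],[-0.0959,-0.14,0,0,0,0]],
  ],
)

```text
t: 5.3
eef_pos: [501.2, 88.7, 158.1]
tcp_rot: [3.138, -0.001, 1.75]
ft_force: [3.3, 11.5, 2.8]
opening: 0.213
```

Run:
```python
from h import *
s=env.state();print(s['eef_pos'],fil(s['eef_pos']),s['ft_force'],s['ft_force'][:2]@U,s['ft_force'][:2]@V,s['opening'])
arc(-100.6,180)
```

```text
[501.19806201  88.69483562 158.08352264] [ -6.  115.7] [ 3.30107724 11.52413291  2.82936832] 10.752155037171852 5.299555660169458 0.21334197885197512
[[0.0097, -0.0298, 0, 0, 0, 0], [0.0268, -0.056, 0, 0, 0, 0], [0.0502, -0.0769, 0, 0, 0, 0], [0.0781, -0.0911, 0, 0, 0, 0], [0.1087, -0.0976, 0, 0, 0, 0], [0.14, -0.0959, 0, 0, 0, 0], [0.1698, -0.0861, 0, 0, 0, 0], [0.196, -0.069, 0, 0, 0, 0], [0.217, -0.0457, 0, 0, 0, 0], [0.2311, -0.0178, 0, 0, 0, 0], [0.2376, 0.0129, 0, 0, 0, 0], [0.2359, 0.0441, 0, 0, 0, 0]]
```

Call:
send_rows(
  moves=[
    [[0.0122,-0.0298,0,0,0,0],[0.0301,-0.056,0,0,0,0],[0.0535,-0.0769,0,0,0,0],[0.0814,-0.0911,0,0,0,0],[0.112,-0.0976,0,0,0,0],[0.1433,-0.0959,0,0,0,0],[0.1731,-0.0861,0,0,0,0],[0.1993,-0.069,0,0,0,0],[0.2203,-0.0457,0,0,0,0],[0.2344,-0.0178,0,0,0,0],[0.2409,0.0129,0,0,0,0],[0.2392,0.0441,0,0,0,0]],
  ],
)

```text
t: 6.3
eef_pos: [500.3, 161.1, 158.0]
tcp_rot: [-3.141, 0.0, 1.751]
ft_force: [-4.0, -4.2, 10.5]
opening: 0.21
```

Run:
```python
from h import *
s=env.state();print(s['eef_pos'],fil(s['eef_pos']),s['ft_force'],s['ft_force'][:2]@U,s['ft_force'][:2]@V,s['opening'])
a=snap('wrist','w3.png')
for n in('pointer','clip_tip'):
  for f in env.look_for('wrist',n)[:2]: p=wz(a,s,f['xy'],123);print(n,f,fil(p))
arc(-280.6,180)
```

```text
[500.29218376 161.06837901 157.95737023] [  6.  187.1] [-3.99044332 -4.19277988 10.45278692] -3.415396486957847 -4.672911045659997 0.21004050270973693
pointer {'xy': [90.1, 245.7], 'confidence': 0.83} [-7.8 41. ]
clip_tip {'xy': [101.8, 357.0], 'confidence': 0.59} [75.4 30.5]
clip_tip {'xy': [617.4, 292.8], 'confidence': 0.22} [ 28.8 409.9]
[[-0.0097, 0.0298, 0, 0, 0, 0], [-0.0268, 0.056, 0, 0, 0, 0], [-0.0502, 0.0769, 0, 0, 0, 0], [-0.0781, 0.0911, 0, 0, 0, 0], [-0.1087, 0.0976, 0, 0, 0, 0], [-0.14, 0.0959, 0, 0, 0, 0], [-0.1698, 0.0861, 0, 0, 0, 0], [-0.196, 0.069, 0, 0, 0, 0], [-0.217, 0.0457, 0, 0, 0, 0], [-0.2311, 0.0178, 0, 0, 0, 0], [-0.2376, -0.0129, 0, 0, 0, 0], [-0.2359, -0.0441, 0, 0, 0, 0]]
```

Call:
send_rows(
  moves=[
    [[-0.0097,0.0298,0,0,0,0],[-0.0268,0.056,0,0,0,0],[-0.0502,0.0769,0,0,0,0],[-0.0781,0.0911,0,0,0,0],[-0.1087,0.0976,0,0,0,0],[-0.14,0.0959,0,0,0,0],[-0.1698,0.0861,0,0,0,0],[-0.196,0.069,0,0,0,0],[-0.217,0.0457,0,0,0,0],[-0.2311,0.0178,0,0,0,0],[-0.2376,-0.0129,0,0,0,0],[-0.2359,-0.0441,0,0,0,0]],
  ],
)

```text
t: 7.45
eef_pos: [500.9, 88.8, 158.1]
tcp_rot: [3.138, -0.0, 1.75]
ft_force: [3.3, 8.9, 6.1]
opening: 0.212
```

Run:
```python
from h import *
s=env.state();print(s['eef_pos'],fil(s['eef_pos']),s['ft_force'],s['ft_force'][:2]@U,s['ft_force'][:2]@V,s['opening'])
a=snap('wrist','w4.png')
for n in('pointer','clip_tip'):
  for f in env.look_for('wrist',n)[:2]: p=wz(a,s,f['xy'],123);print(n,f,fil(p))
t=snap('top','t4.png')
for n in('pointer','clip_tip'):
  for f in env.look_for('top',n)[:2]: p=atz(t,f['xy'],123);print(n,f,fil(p))
A=a['image'][100:400,:400];B=cv2.resize(t['image'][180:280,230:430],None,fx=2,fy=2)
c=np.zeros((500,400,3),np.uint8);c[:300]=A;c[300:]=B;cv2.imwrite('pics/c4.png',c[:,:,::-1])
```

```text
[500.86946926  88.7720844  158.08319708] [ -6.3 115.9] [3.33855037 8.88219737 6.13981964] 8.145820247484732 4.866164700789506 0.21223472619359712
pointer {'xy': [189.7, 251.9], 'confidence': 0.93} [-17.   40.4]
pointer {'xy': [225.2, 226.3], 'confidence': 0.3} [-32.1  63. ]
pointer {'xy': [339.3, 269.7], 'confidence': 0.57} [-34.3  25.5]
```

View pics/c4.png

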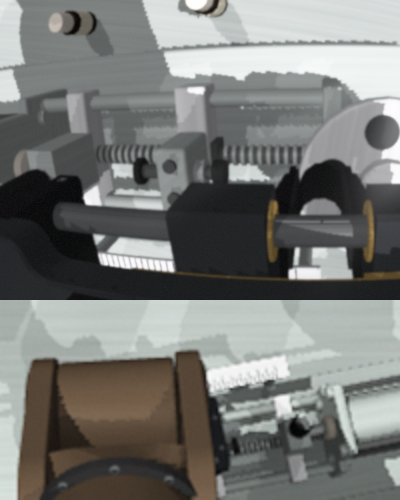

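Call:
send_rows(
  moves=[
    [[0.0122,-0.0298,0,0,0,0],[0.0301,-0.056,0,0,0,0],[0.0535,-0.0769,0,0,0,0],[0.0814,-0.0911,0,0,0,0],[0.112,-0.0976,0,0,0,0],[0.1433,-0.0959,0,0,0,0],[0.1731,-0.0861,0,0,0,0],[0.1993,-0.069,0,0,0,0],[0.2203,-0.0457,0,0,0,0],[0.2344,-0.0178,0,0,0,0],[0.2409,0.0129,0,0,0,0],[0.2392,0.0441,0,0,0,0]],
  ],
)

```text
t: 8.75
eef_pos: [500.4, 161.2, 157.9]
tcp_rot: [-3.141, 0.002, 1.752]
ft_force: [-3.1, -11.5, 12.4]
opening: 0.211
```

Run:
```python
from h import *
s=env.state();print(s['eef_pos'],fil(s['eef_pos']),s['ft_force'],s['ft_force'][:2]@U,s['ft_force'][:2]@V,s['opening'])
a=snap('wrist','w5.png')
t=snap('side','s5.png')
for n in('pointer','clip_tip'):
  for f in env.look_for('wrist',n)[:2]: p=wz(a,s,f['xy'],123);print(n,f,fil(p))
  for f in env.look_for('side',n)[:2]: p=atz(t,f['xy'],123);print(n,f,fil(p))
A=cv2.resize(a['image'][150:400,:300],None,fx=1.333,fy=1.333)[:333,:400];B=cv2.resize(t['image'][200:290,270:400],(400,277))
c=np.zeros((610,400,3),np.uint8);c[:len(A),:A.shape[1]]=A;c[333:]=B;cv2.imwrite('pics/c5.png',c[:,:,::-1])
```

```text
[500.36956265 161.22364472 157.94398283] [  6.1 187.2] [ -3.06410218 -11.53281175  12.44585032] -10.802876569590945 -5.067917035024764 0.21139646666179346
pointer {'xy': [114.3, 248.9], 'confidence': 0.65} [-5.8 59.9]
pointer {'xy': [315.6, 263.8], 'confidence': 0.95} [-10.5  21.2]
clip_tip {'xy': [104.4, 358.1], 'confidence': 0.45} [76.3 32.6]
```

View pics/c5.png

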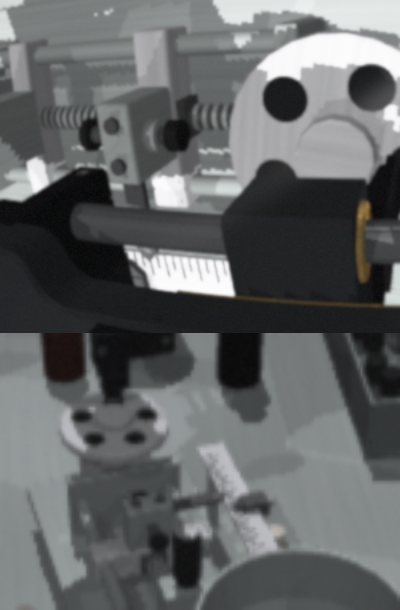

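Run:
```python
from h import *
s=env.state();a=snap('wrist');t=snap('side')
for n,p in[('ptr',(112.5,341)),('clip',(103,354)),('stop top',(95,247))]:print(n,fil(wz(a,s,p,130 if n[0]=='s' else 123)))
for n,p in[('ptr',(342.2,253.3)),('cliptip',(347,254.3)),('clipbody',(354,255.5))]:print(n,fil(atz(t,p,123)))
# clip from first images: rectified view at z=123 in filler frame, 5 px/mm
R=snap('side')
def rect(img,r,x0,x1,y0,y1,k,z=123):
    K=np.array(r['mtx']);T=np.linalg.inv(np.array(r['T']))
    pts=[]
    for x,y in[(x0,y0),(x1,y0),(x1,y1),(x0,y1)]:
        w=H+V*x+U*(y-150);c=T@np.array([*w,z,1]);pts.append([K[0][0]*c[0]/-c[2]+K[0][2],K[1][1]*-c[1]/-c[2]+K[1][2]])
    d=[[0,0],[(x1-x0)*k,0],[(x1-x0)*k,(y1-y0)*k],[0,(y1-y0)*k]]
    return cv2.warpPerspective(img,cv2.getPerspectiveTransform(np.float32(pts),np.float32(d)),(int((x1-x0)*k),int((y1-y0)*k)),flags=cv2.INTER_CUBIC)
A=rect(cv2.imread('pics/top0.png'),env.read_camera('top'),-40,110,-30,80,2.5)
B=rect(cv2.imread('pics/s5.png'),R,-40,110,-30,80,2.5)
for im in(A,B):
    for y in range(-20,80,10): cv2.putText(im,str(y),(0,int((y+30)*2.5)),0,.35,(0,0,255));cv2.line(im,(235,int((y+30)*2.5)),(245,int((y+30)*2.5)),(0,0,255))
cv2.imwrite('pics/rect.png',np.hstack([A,B]))
```

```text
ptr [61.6 43.7]
clip [73.8 31.9]
stop top [-8.  49.6]
ptr [65.  40.6]
cliptip [75.4 33.3]
clipbody [90.9 23.7]
```

View pics/rect.png

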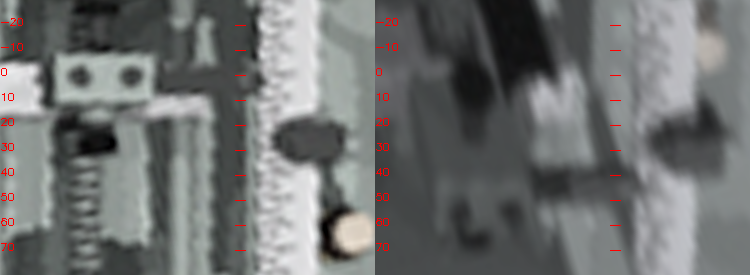

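Run:
```python
from h import *
arc(79.4,-120,corr=(-.8,0));arc(199.4,-120)
```

```text
[[-0.0006, -0.0208, 0, 0, 0, 0], [-0.0022, -0.0417, 0, 0, 0, 0], [-0.0074, -0.0619, 0, 0, 0, 0], [-0.0161, -0.081, 0, 0, 0, 0], [-0.0279, -0.0982, 0, 0, 0, 0], [-0.0425, -0.1132, 0, 0, 0, 0], [-0.0595, -0.1254, 0, 0, 0, 0], [-0.0784, -0.1344, 0, 0, 0, 0], [-0.0985, -0.14, 0, 0, 0, 0], [-0.1194, -0.1421, 0, 0, 0, 0], [-0.1402, -0.1405, 0, 0, 0, 0], [-0.1605, -0.1353, 0, 0, 0, 0]]
[[-0.019, 0.0086, 0, 0, 0, 0], [-0.0363, 0.0205, 0, 0, 0, 0], [-0.0513, 0.0351, 0, 0, 0, 0], [-0.0634, 0.0521, 0, 0, 0, 0], [-0.0725, 0.071, 0, 0, 0, 0], [-0.0781, 0.0911, 0, 0, 0, 0], [-0.0801, 0.1119, 0, 0, 0, 0], [-0.0785, 0.1328, 0, 0, 0, 0], [-0.0733, 0.153, 0, 0, 0, 0], [-0.0647, 0.1721, 0, 0, 0, 0], [-0.0529, 0.1894, 0, 0, 0, 0], [-0.0382, 0.2043, 0, 0, 0, 0]]
```

Call:
send_rows(
  moves=[
    [[-0.0006,-0.0208,0,0,0,0],[-0.0022,-0.0417,0,0,0,0],[-0.0074,-0.0619,0,0,0,0],[-0.0161,-0.081,0,0,0,0],[-0.0279,-0.0982,0,0,0,0],[-0.0425,-0.1132,0,0,0,0],[-0.0595,-0.1254,0,0,0,0],[-0.0784,-0.1344,0,0,0,0],[-0.0985,-0.14,0,0,0,0],[-0.1194,-0.1421,0,0,0,0],[-0.1402,-0.1405,0,0,0,0],[-0.1605,-0.1353,0,0,0,0]],
  ],
)

```text
t: 10.25
eef_pos: [469.4, 107.3, 158.0]
tcp_rot: [3.14, -0.001, 1.75]
ft_force: [1.6, 5.6, 8.5]
opening: 0.214
```

Call:
send_rows(
  moves=[
    [[-0.019,0.0086,0,0,0,0],[-0.0363,0.0205,0,0,0,0],[-0.0513,0.0351,0,0,0,0],[-0.0634,0.0521,0,0,0,0],[-0.0725,0.071,0,0,0,0],[-0.0781,0.0911,0,0,0,0],[-0.0801,0.1119,0,0,0,0],[-0.0785,0.1328,0,0,0,0],[-0.0733,0.153,0,0,0,0],[-0.0647,0.1721,0,0,0,0],[-0.0529,0.1894,0,0,0,0],[-0.0382,0.2043,0,0,0,0]],
  ],
)

```text
t: 11.25
eef_pos: [531.8, 106.4, 158.0]
tcp_rot: [3.141, 0.001, 1.751]
ft_force: [-1.8, -3.8, 8.8]
opening: 0.213
```

Call:
send_rows(
  moves=[
    [[0,0,0,0,0,0],[0,0,0,0,0,0],[0,0,0,0,0,0],[0,0,0,0,0,0],[0,0,0,0,0,0]],
  ],
  grip=0.1,
)

```text
t: 11.67
eef_pos: [531.2, 106.6, 157.1]
tcp_rot: [-3.141, -0.0, 1.75]
ft_force: [-0.1, -0.6, 0.2]
opening: 0.441
```

Call:
send_rows(
  moves=[
    [[0,0,-0.1,0,0,0],[0,0,-0.2,0,0,0],[0,0,-0.23,0,0,0.08],[0,0,-0.23,0,0,0.16],[0,0,-0.23,0,0,0.24],[0,0,-0.23,0,0,0.32],[0,0,-0.23,0,0,0.4],[0,0,-0.23,0,0,0.48],[0,0,-0.23,0,0,0.56],[0,0,-0.23,0,0,0.64],[0,0,-0.23,0,0,0.72],[0,0,-0.23,0,0,0.8]],
  ],
)

```text
t: 12.67
eef_pos: [531.3, 106.5, 226.1]
tcp_rot: [-3.141, 0.0, 0.494]
ft_force: [0.3, 0.3, -0.1]
opening: 0.451
```

Call:
send_rows(
  moves=[
    [[0,0,0,0,0,0.08],[0,0,0,0,0,0.16],[0,0,0,0,0,0.24],[0,0,0,0,0,0.32],[0,0,0,0,0,0.4],[0,0,0,0,0,0.48],[0,0,0,0,0,0.56],[0,0,0,0,0,0.64],[0,0,0,0,0,0.72],[0,0,0,0,0,0.8],[0,0,0,0,0,0.88],[0,0,0,0,0,0.96]],
  ],
)

```text
t: 13.67
eef_pos: [531.3, 106.5, 226.1]
tcp_rot: [3.141, 0.0, -1.006]
ft_force: [0.2, 0.0, -0.2]
opening: 0.449
```

Call:
send_rows(
  moves=[
    [[0,0,0,0,0,0.08],[0,0,0,0,0,0.16],[0,0,0,0,0,0.24],[0,0,0,0,0,0.24],[0,0,0,0,0,0.24]],
  ],
)

```text
t: 14.08
eef_pos: [531.3, 106.5, 226.2]
tcp_rot: [3.141, 0.0, -1.373]
ft_force: [0.5, 0.7, 0.2]
opening: 0.449
```

Call:
send_rows(
  moves=[
    [[0.12,0,0,0,0,0],[0.24,0,0,0,0,0],[0.32,0,0,0,0,0],[0.32,0,0,0,0,0],[0.32,0,0,0,0,0]],
  ],
)

```text
t: 14.5
eef_pos: [550.0, 11.4, 226.1]
tcp_rot: [3.141, 0.0, -1.375]
ft_force: [0.1, -0.0, -0.6]
opening: 0.45
```

Run:
```python
from h import *
s=env.state();print(s['eef_pos'],fil(s['eef_pos']),s['tcp_rot'])
a=snap('wrist','w6.png')
for n in('pointer','clip_tip','draw_handle','crank_handle'):
  for f in env.look_for('wrist',n)[:2]: p=wz(a,s,f['xy'],123 if n[1] in'ol' else 165);print(n,f,fil(p))
```

```text
[549.99771421  11.42922476 226.06952167] [28.3 31. ] [ 3.14136915e+00  2.47420853e-04 -1.37515849e+00]
pointer {'xy': [322.8, 261.1], 'confidence': 0.88} [10.6 28.4]
clip_tip {'xy': [325.6, 160.6], 'confidence': 0.93} [85.2 27.9]
clip_tip {'xy': [181.9, 247.9], 'confidence': 0.25} [ 18.6 138.2]
draw_handle {'xy': [438.4, 253.6], 'confidence': 0.69} [ 30.2 -46.1]
crank_handle {'xy': [184.6, 247.6], 'confidence': 0.61} [ 31.2 119.5]
```

View pics/w6.png

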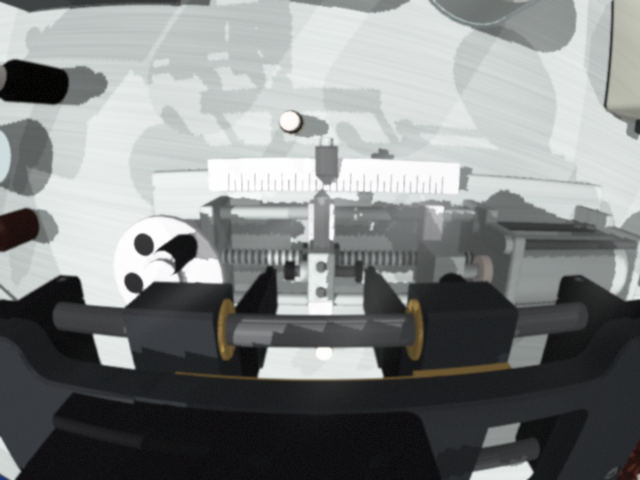

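Run:
```python
import cv2
a=cv2.imread('pics/w6.png')[135:225,275:375]
cv2.imwrite('pics/z6.png',cv2.resize(a,None,fx=6,fy=6,interpolation=cv2.INTER_CUBIC))
```

```text
(no output)
```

View pics/z6.png

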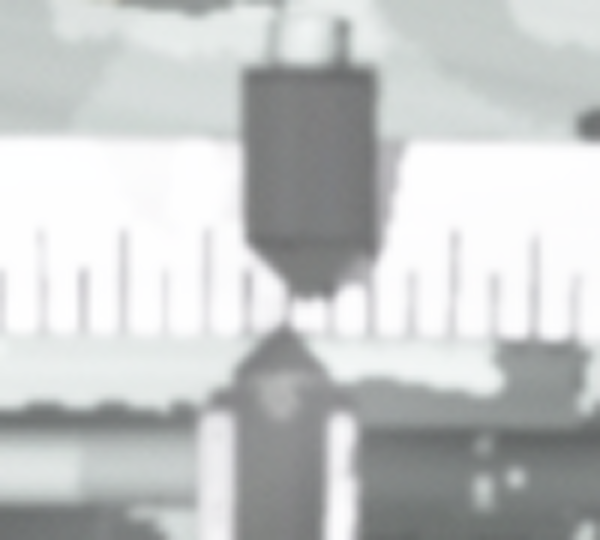

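Call:
send_rows(
  moves=[
    [[-0.12,0,0,0,0,0],[-0.24,0,0,0,0,0],[-0.318,-0.003,0,0,0,0.01],[-0.318,-0.003,0,0,0,0.01],[-0.318,-0.003,0.1,0,0,0.01],[-0.318,-0.003,0.19,0,0,0.01],[-0.318,-0.003,0.228,0,0,0.01],[-0.318,-0.003,0.228,0,0,0.01],[-0.318,-0.003,0.228,0,0,0.01]],
  ],
)

```text
t: 15.5
eef_pos: [532.4, 106.4, 157.8]
tcp_rot: [3.141, 0.0, -1.391]
ft_force: [1.2, -0.4, 1.2]
opening: 0.451
```

Call:
send_rows(
  moves=[
    [[0,0,0,0,0,0],[0,0,0,0,0,0],[0,0,0,0,0,0],[0,0,0,0,0,0],[0,0,0,0,0,0],[0,0,0,0,0,0],[0,0,0,0,0,0]],
  ],
  grip=1,
)

```text
t: 16.08
eef_pos: [532.6, 106.3, 158.5]
tcp_rot: [-3.141, 0.0, -1.392]
ft_force: [-2.3, 1.1, 6.5]
opening: 0.216
```

Run:
```python
from h import *
s=env.state();p=fil(s['eef_pos']);print(s['eef_pos'],p,s['tcp_rot'],s['ft_force'],s['opening'])
print(np.degrees(np.arctan2(p[1]-151.5,p[0]+.1)),np.hypot(p[1]-151.5,p[0]+.1))
snap('wrist','w7.png')
arc(-40.6,-49,8)
```

```text
[532.60235025 106.32034615 158.52351303] [ 28.  127.5] [-3.14064429e+00  1.26815665e-04 -1.39218558e+00] [-2.26748625  1.08059677  6.50225734] 0.2158598081784535
-40.50039229053293 36.95416079415145
[[0.0102, 0.0078, 0, 0, 0, 0], [0.0211, 0.0145, 0, 0, 0, 0], [0.0327, 0.02, 0, 0, 0, 0], [0.0448, 0.0242, 0, 0, 0, 0], [0.0573, 0.0271, 0, 0, 0, 0], [0.07, 0.0286, 0, 0, 0, 0], [0.0829, 0.0288, 0, 0, 0, 0], [0.0956, 0.0276, 0, 0, 0, 0]]
```

Call:
send_rows(
  moves=[
    [[-0.0102,-0.0078,0,0,0,0],[-0.0211,-0.0145,0,0,0,0],[-0.0327,-0.02,0,0,0,0],[-0.0448,-0.0242,0,0,0,0],[-0.0573,-0.0271,0,0,0,0],[-0.07,-0.0286,0,0,0,0],[-0.0829,-0.0288,0,0,0,0],[-0.0829,-0.0288,0,0,0,0],[-0.0829,-0.0288,0,0,0,0]],
  ],
)

```text
t: 16.88
eef_pos: [537.1, 132.4, 158.5]
tcp_rot: [-3.14, 0.0, -1.392]
ft_force: [0.3, 1.4, 5.8]
opening: 0.214
```

Run:
```python
from h import *
s=env.state();p=fil(s['eef_pos']);print(s['eef_pos'],p,s['tcp_rot'],s['ft_force'],s['opening'])
print(np.degrees(np.arctan2(p[1]-151.5,p[0]+.1)),np.hypot(p[1]-151.5,p[0]+.1))
a=snap('wrist','w8.png')
# rectify plane z=123 in filler frame: x 40..100, y 10..70 reversed, 6 px/mm
K=a['mtx'];M=np.array(a['mount']);R=Ro.from_euler('xyz',s['tcp_rot']).as_matrix();o=np.array(s['eef_pos'])+R@M[:3,3];C=R@M[:3,:3]
y,x=np.meshgrid(np.arange(60,0,-1/8),np.arange(100,45,-1/8))
W=np.stack([H[0]+V[0]*x+U[0]*(y-150),H[1]+V[1]*x+U[1]*(y-150),0*x+123],-1)-o
c=W@C*[1,-1,-1];th=np.arctan2(np.hypot(c[...,0],c[...,1]),c[...,2]);ph=np.arctan2(c[...,1],c[...,0])
mx=K[0][2]+K[0][0]*th*np.cos(ph);my=K[1][2]+K[1][1]*th*np.sin(ph)
im=cv2.remap(a['image'],mx.astype('f4'),my.astype('f4'),cv2.INTER_CUBIC);cv2.imwrite('pics/z8.png',im[:,:,::-1])
```

```text
[537.05553759 132.39463655 158.54316505] [ 37.1 152.3] [-3.13976486e+00  5.42266821e-06 -1.39209401e+00] [0.3072369  1.43103947 5.79725261] 0.21390694295955517
1.2319774026397454 37.20860115618431
```

View pics/z8.png

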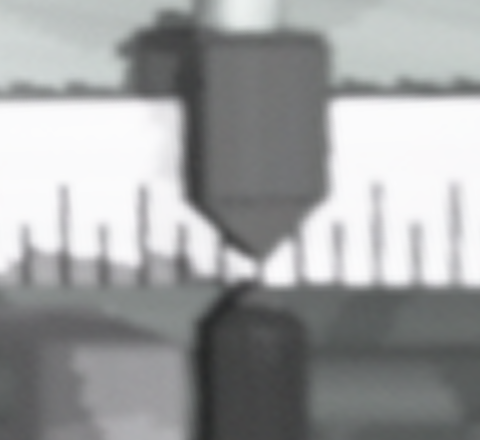

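Call:
send_rows(
  moves=[
    [[-0.005,0,0,0,0,0],[-0.01,0.0004,0,0,0,0],[-0.0155,0.001,0,0,0,0],[-0.0155,0.001,0,0,0,0],[-0.0155,0.001,0,0,0,0]],
  ],
)

```text
t: 17.35
eef_pos: [536.0, 136.5, 158.6]
tcp_rot: [-3.14, -0.0, -1.392]
ft_force: [0.5, -1.4, 5.5]
opening: 0.218
```

Call:
send_rows(
  moves=[
    [[0,0,0,0,0,0],[0,0,0,0,0,0],[0,0,0,0,0,0],[0,0,0,0,0,0],[0,0,0,0,0,0]],
  ],
  grip=0.1,
)

```text
t: 17.77
eef_pos: [535.4, 136.7, 157.7]
tcp_rot: [3.141, 0.0, -1.392]
ft_force: [0.7, -0.8, -0.4]
opening: 0.443
```

Call:
send_rows(
  moves=[
    [[0,0,-0.1,0,0,0],[0,0,-0.2,0,0,0],[0.1,0,-0.225,0,0,0],[0.22,0,-0.225,0,0,0],[0.34,0,-0.225,0,0,0],[0.43,0,-0.225,0,0,0],[0.43,0,-0.225,0,0,0],[0.43,0,-0.225,0,0,0],[0.43,0,-0.225,0,0,0]],
  ],
)

```text
t: 18.52
eef_pos: [558.1, 10.2, 225.2]
tcp_rot: [3.141, 0.0, -1.393]
ft_force: [-0.2, 0.2, 0.3]
opening: 0.45
```

```bash
cat >> h.py <<'E'
def rectw(a,s,fn,y1=60,y0=0,x1=100,x0=45,k=8):
    K=a['mtx'];M=np.array(a['mount']);R=Ro.from_euler('xyz',s['tcp_rot']).as_matrix();o=np.array(s['eef_pos'])+R@M[:3,3];C=R@M[:3,:3]
    y,x=np.meshgrid(np.arange(y1,y0,-1/k),np.arange(x1,x0,-1/k))
    W=np.stack([H[0]+V[0]*x+U[0]*(y-150),H[1]+V[1]*x+U[1]*(y-150),0*x+123],-1)-o
    c=W@C*[1,-1,-1];th=np.arctan2(np.hypot(c[...,0],c[...,1]),c[...,2]);ph=np.arctan2(c[...,1],c[...,0])
    mx=K[0][2]+K[0][0]*th*np.cos(ph);my=K[1][2]+K[1][1]*th*np.sin(ph)
    im=cv2.remap(a['image'],mx.astype('f4'),my.astype('f4'),cv2.INTER_CUBIC);cv2.imwrite('pics/'+fn,im[:,:,::-1]);return im
E
python3 - <<'E'
from h import *
s=env.state();print(fil(s['eef_pos']),s['eef_pos'],s['tcp_rot'])
a=snap('wrist','w9.png')
im=rectw(a,s,'z9.png')
for f in env.look_for('wrist','draw_handle')[:2]: print(f,fil(wz(a,s,f['xy'],166)))
E
```

```text
[36.1 28.3] [558.14691284  10.15016868 225.19801273] [ 3.14132492e+00  3.68520871e-04 -1.39253469e+00]
{'xy': [433.2, 255.3], 'confidence': 0.68} [ 36.1 -44.7]
```

View pics/z9.png

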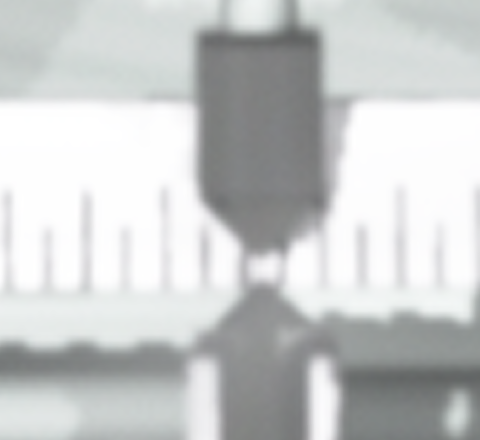

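Call:
send_rows(
  moves=[
    [[0.1,0.04,0,0,0,0],[0.2,0.08,0,0,0,0],[0.3,0.12,0,0,0,0],[0.312,0.12,0,0,0,0],[0.312,0.12,0,0,0,0],[0.312,0.12,0.1,0,0,0],[0.312,0.12,0.19,0,0,0],[0.312,0.12,0.222,0,0,0],[0.312,0.12,0.222,0,0,0],[0.312,0.12,0.222,0,0,0]],
  ],
)

```text
t: 19.45
eef_pos: [539.9, -87.8, 159.2]
tcp_rot: [3.141, 0.0, -1.391]
ft_force: [0.6, 0.1, 0.6]
opening: 0.446
```

Call:
send_rows(
  moves=[
    [[0,0,0,0,0,0],[0,0,0,0,0,0],[0,0,0,0,0,0],[0,0,0,0,0,0],[0,0,0,0,0,0],[0,0,0,0,0,0],[0,0,0,0,0,0]],
  ],
  grip=1,
)

```text
t: 20.03
eef_pos: [539.8, -88.7, 159.5]
tcp_rot: [-3.14, -0.0, -1.392]
ft_force: [-0.7, 1.5, 5.9]
opening: 0.226
```

Run:
```python
from h import *
s=env.state();print(fil(s['eef_pos']),s['eef_pos'],s['ft_force'],s['ft_force'][:2]@U,s['ft_force'][:2]@V,s['opening'])
a=snap('wrist','w10.png')
cv2.imwrite('pics/x10.png',cv2.resize(a['image'][150:330,120:420,::-1],None,fx=2.6,fy=2.6))
```

```text
[  0.4 -65.7] [539.80152343 -88.71850723 159.48206705] [-0.74012807  1.54180315  5.93152017] 1.6488770956993701 -0.45384506392896307 0.22613912825568375
```

View pics/x10.png

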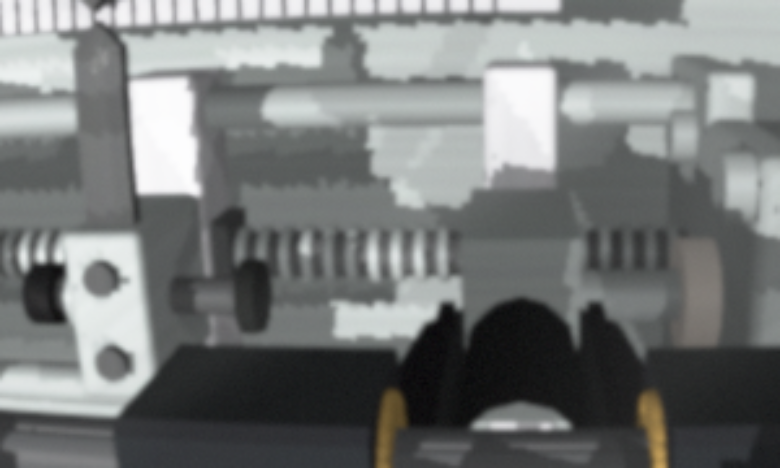

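Call:
send_rows(
  moves=[
    [[-0.012,0,0,0,0,0],[-0.03,0,0,0,0,0],[-0.05,0,0,0,0,0],[-0.07,0,0,0,0,0],[-0.09,0,0,0,0,0],[-0.11,0,0,0,0,0],[-0.125,0,0,0,0,0],[-0.135,0,0,0,0,0],[-0.135,0,0,0,0,0],[-0.135,0,0,0,0,0]],
  ],
)

```text
t: 20.92
eef_pos: [532.4, -48.7, 159.5]
tcp_rot: [-3.141, -0.0, -1.392]
ft_force: [-2.3, 1.2, 9.0]
opening: 0.223
```

Call:
send_rows(
  moves=[
    [[-0.0033,0,0,0,0,0],[-0.0033,0,0,0,0,0]],
  ],
)

```text
t: 21.08
eef_pos: [532.2, -48.2, 159.5]
tcp_rot: [-3.141, -0.001, -1.392]
ft_force: [-2.7, -1.2, 7.2]
opening: 0.225
```

Call:
send_rows(
  moves=[
    [[-0.0033,0,0,0,0,0],[-0.0033,0,0,0,0,0]],
  ],
)

```text
t: 21.25
eef_pos: [532.1, -47.3, 159.5]
tcp_rot: [-3.141, -0.001, -1.392]
ft_force: [-2.2, -2.1, 7.5]
opening: 0.227
```

Call:
send_rows(
  moves=[
    [[-0.0025,0,0,0,0,0],[-0.0025,0,0,0,0,0]],
  ],
)

```text
t: 21.42
eef_pos: [532.0, -46.7, 159.5]
tcp_rot: [-3.141, -0.001, -1.392]
ft_force: [-3.5, -2.0, 8.4]
opening: 0.226
```

Call:
send_rows(
  moves=[
    [[-0.0025,0,0,0,0,0],[-0.0025,0,0,0,0,0]],
  ],
)

```text
t: 21.58
eef_pos: [531.9, -45.9, 159.5]
tcp_rot: [-3.141, -0.001, -1.392]
ft_force: [-2.5, -3.1, 7.2]
opening: 0.225
```

Call:
send_rows(
  moves=[
    [[-0.0025,0,0,0,0,0],[-0.0025,0,0,0,0,0]],
  ],
)

```text
t: 21.75
eef_pos: [531.7, -45.2, 159.5]
tcp_rot: [-3.141, -0.001, -1.392]
ft_force: [-2.3, -3.7, 6.6]
opening: 0.225
```

Call:
send_rows(
  moves=[
    [[-0.0025,0,0,0,0,0],[-0.0025,0,0,0,0,0]],
  ],
)

```text
t: 21.92
eef_pos: [531.6, -44.4, 159.5]
tcp_rot: [-3.141, -0.001, -1.392]
ft_force: [-2.2, -2.7, 5.4]
opening: 0.227
```

Call:
send_rows(
  moves=[
    [[-0.0025,0,0,0,0,0],[-0.0025,0,0,0,0,0]],
  ],
)

```text
t: 22.08
eef_pos: [531.4, -43.7, 159.5]
tcp_rot: [-3.141, -0.001, -1.392]
ft_force: [-2.7, -4.0, 7.2]
opening: 0.227
```

Call:
send_rows(
  moves=[
    [[-0.0025,0,0,0,0,0],[-0.0025,0,0,0,0,0]],
  ],
)

```text
t: 22.25
eef_pos: [531.3, -43.0, 159.5]
tcp_rot: [-3.141, -0.001, -1.392]
ft_force: [-1.9, -3.4, 7.4]
opening: 0.225
```

Call:
send_rows(
  moves=[
    [[-0.0025,0,0,0,0,0],[-0.0025,0,0,0,0,0]],
  ],
)

```text
t: 22.42
eef_pos: [531.2, -42.2, 159.5]
tcp_rot: [-3.141, -0.001, -1.392]
ft_force: [-3.3, -2.7, 7.5]
opening: 0.221
```

Call:
send_rows(
  moves=[
    [[-0.0025,0,0,0,0,0],[-0.0025,0,0,0,0,0]],
  ],
)

```text
t: 22.58
eef_pos: [531.1, -41.5, 159.5]
tcp_rot: [-3.141, -0.001, -1.392]
ft_force: [-2.5, -3.8, 7.6]
opening: 0.224
```

Call:
send_rows(
  moves=[
    [[-0.0025,0,0,0,0,0],[-0.0025,0,0,0,0,0]],
  ],
)

```text
t: 22.75
eef_pos: [530.9, -41.0, 159.5]
tcp_rot: [-3.141, -0.001, -1.392]
ft_force: [-1.8, -5.5, 6.2]
opening: 0.226
```

Call:
send_rows(
  moves=[
    [[-0.0025,0,0,0,0,0],[-0.0025,0,0,0,0,0]],
  ],
)

```text
t: 22.92
eef_pos: [530.9, -40.9, 159.5]
tcp_rot: [-3.141, -0.002, -1.392]
ft_force: [-2.7, -10.2, 6.6]
opening: 0.222
```

Call:
send_rows(
  moves=[
    [[-0.001,0,0,0,0,0],[-0.001,0,0,0,0,0],[-0.001,0,0,0,0,0],[-0.001,0,0,0,0,0]],
  ],
)

```text
t: 23.25
eef_pos: [530.9, -40.9, 159.5]
tcp_rot: [-3.141, -0.003, -1.392]
ft_force: [-3.2, -11.8, 5.0]
opening: 0.224
```

Call:
send_rows(
  moves=[
    [[-0.0004,0,0,0,0,0],[-0.0004,0,0,0,0,0],[-0.0004,0,0,0,0,0],[-0.0004,0,0,0,0,0]],
  ],
)

```text
t: 23.58
eef_pos: [531.0, -40.9, 159.5]
tcp_rot: [-3.141, -0.003, -1.392]
ft_force: [-2.7, -13.9, 6.0]
opening: 0.226
```

Call:
send_rows(
  moves=[
    [[0,0,0,0,0,0],[0,0,0,0,0,0],[0,0,0,0,0,0],[0,0,0,0,0,0]],
  ],
)

```text
t: 23.92
eef_pos: [530.9, -40.9, 159.5]
tcp_rot: [-3.141, -0.003, -1.392]
ft_force: [-2.3, -12.1, 6.1]
opening: 0.221
```

Call:
send_rows(
  moves=[
    [[0,0,0,0,0,0],[0,0,0,0,0,0],[0,0,0,0,0,0],[0,0,0,0,0,0]],
  ],
)

```text
t: 24.25
eef_pos: [531.0, -40.9, 159.5]
tcp_rot: [-3.141, -0.003, -1.392]
ft_force: [-2.9, -12.2, 5.3]
opening: 0.225
```

Run:
```python
from h import *
s=env.state();print(fil(s['eef_pos']),s['ft_force'],s['ft_force'][:2]@U,s['ft_force'][:2]@V)
a=snap('wrist','w11.png');rectw(a,s,'z11.png')
```

```text
[  0.2 -17.1] [ -2.89172402 -12.15804974   5.33748643] -11.448794072284237 -5.0095892936489035
```

Call:
send_rows(
  moves=[
    [[0,0,0,0,0,0],[0,0,0,0,0,0],[0,0,0,0,0,0],[0,0,0,0,0,0],[0,0,0,0,0,0]],
  ],
  grip=0.1,
)

```text
t: 24.72
eef_pos: [530.5, -39.0, 158.7]
tcp_rot: [3.142, 0.0, -1.392]
ft_force: [0.3, 0.7, 0.8]
opening: 0.443
```

Call:
send_rows(
  moves=[
    [[0,0,-0.05,0,0,0],[0,0,-0.15,0,0,0],[0,0,-0.22,0,0,0],[-0.1,0,-0.22,0,0,0],[-0.152,0,-0.22,0,0,0],[-0.152,-0.12,-0.22,0,0,0],[-0.152,-0.12,-0.22,0,0,0],[-0.152,-0.12,-0.22,0,0,0],[-0.152,-0.12,-0.22,0,0,0]],
  ],
)

```text
t: 25.47
eef_pos: [557.5, 12.2, 224.3]
tcp_rot: [3.141, 0.0, -1.392]
ft_force: [-0.5, 0.2, -0.0]
opening: 0.45
```

Run:
```python
from h import *
s=env.state();print(fil(s['eef_pos']),s['eef_pos'],s['tcp_rot'])
a=snap('wrist','w12.png');im=rectw(a,s,'z12.png');g=cv2.cvtColor(im,cv2.COLOR_RGB2GRAY)
h=cv2.cvtColor(cv2.imread('pics/z9.png'),cv2.COLOR_BGR2GRAY)
for n,i in(('z9',h),('z12',g)):
  print(n,'clip rows',[(r,np.flatnonzero(i[r,150:370]<150)[[0,-1]]+150) for r in(130,180)],'ptr',[(r,np.flatnonzero(i[r,180:360]<170)[[0,-1]]+180) for r in(300,310,400,430)])
# shift of pointer vs clip patches between z9 and z12
for n,(x0,x1,y0,y1) in{'clip':(190,335,30,255),'ptr':(180,340,275,435)}.items():
  m=cv2.matchTemplate(g,h[y0:y1,x0:x1],cv2.TM_CCOEFF_NORMED);_,v,_,l=cv2.minMaxLoc(m);print(n,v,(l[0]-x0)/8,(l[1]-y0)/8)
for f in env.look_for('wrist','draw_handle')[:1]: print(f,fil(wz(a,s,f['xy'],166)))
```

```text
[35.8 30.4] [557.50375635  12.1912269  224.31625287] [ 3.14066473e+00  3.09089108e-04 -1.39189085e+00]
z9 clip rows [(130, array([202, 322])), (180, array([202, 323]))] ptr [(300, array([242, 282])), (310, array([233, 293])), (400, array([221, 359])), (430, array([221, 359]))]
z12 clip rows [(130, array([202, 323])), (180, array([202, 322]))] ptr [(300, array([245, 281])), (310, array([236, 290])), (400, array([221, 359])), (430, array([221, 359]))]
clip 0.9928557276725769 0.0 -0.125
ptr 0.9255349636077881 -0.125 0.125
{'xy': [385.9, 266.1], 'confidence': 0.69} [ 29.2 -11.5]
```

```bash
python3 -c "
from h import *
print(env.job_done())"
```

```text
the job is handed in; nothing more can be done
None
```

The filler is set to the new dose and handed in at about 25.5 s of the 70 s; the job gave no verdict back.

- **Dose stop:** I wound the stop about 1¾ turns outwards, to roughly 15 mm past the clip. I then wound it about 290° back inwards, without overshooting, until the pointer stood at the clip.
- **Piston:** I drew the piston back about 48 mm until it met the bumper. I held a pull of about 11–13.5 N for over half a second, going by readings every third of a second. Then I let go and moved the arm clear.
- **Last checks:** In the wrist picture taken after letting go, pointer and clip centres agreed to about 0.1–0.3 mm. Neither had moved from the picture taken before the pull.
- **Not checked closely:**
  - The piston's rest on the bumper after release was not measured. I judged it from the contact force and from the arm's position while pulling. A detector reading of the draw handle at about y = -11.5 was too coarse to confirm it.
  - I did not re-inspect the bottles, vials and beaker. Nothing in the moves or forces suggested any contact with them.

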